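# Lock the jar clamp, crack the tight lid, free the jar

### The arm

A 7-joint arm with a two-finger parallel gripper is mounted at the origin on a cart in front of the work surface, level with it; the furniture and walls round the work are solid. World frame = base frame: x ahead of the robot, y to its left, z up, the work surface at z = 0. Lengths are in m, angles in degrees, forces in N, time in s.
With the tool pointing down it reaches from about 0.4 to 0.85 m from the base axis. Payload 10.4 kg.
Tool frame: the origin (TCP) lies midway between the tips of the shut fingers; the grasp point (between the pads) lies 19 mm behind it; z points along the fingers, x is the direction in which the jaws open and shut, and the axes are right-handed (so a half turn about z gives the same grasp; the last joint's range is limited). The gripper opens to 87 mm and grips with 3 to 60 N. Pads are 19 mm wide; open, the fingers measure 117 mm over their backs; the gripper's body (75 mm by 190 mm) begins 51 mm behind the grasp point.
Start: joints at [-72.17, 19.034, -3.707, 83.658, 1.238, 77.344, -5.071], TCP at [0.205, 0.591, 0.199] pointing down, gripper open.
Joint ranges: [-148.97, 148.97], [-28.65, 121.19], [-84.17, 76.75], [9.2, 138.47], [-72.65, 252.65], [3.7, 117.97], [-149.18, 149.18]. Speed limits (degrees/s): [127.2, 127.2, 159.86, 159.86, 180, 180, 180].

### API

Orientations are given as a 3x3 rotation matrix whose columns are the frame's x, y, z axes.
In Python, from workcell import telemetry, get_image, get_calibration, finish_job, nets gives the robot as it stands. The module is installed in compiled form; this text tells all that it offers.
- The arm moves only by the shell command python3 -m crank 'ROWS'. ROWS is JSON, one flat list of numbers, 7 for each row, row after row: the shift along the tool's x, y, z in cm, then the turn, a rotation vector about the tool's x, y, z in degrees, then the opening, from 0 (shut) to 1 (fully open). A call has 1 to 10 rows; each row is the pose to reach, as a shift and turn from the pose commanded when the call began, along the tool's axes at that moment; what a row does not reach only later rows make up. A row lasts 1/12 s, in which the tool goes at most 41.7 mm and 7.16 degrees, less where a joint would pass 70% of its speed; a pose out of reach is approached as far as the arm can. A call with a gripper value outside its range is refused whole. The fingers move at their own pace and stop on an object; the grip force is fixed at half the most. Time passes only in rows, so rows that repeat a pose let the fingers close. It gives the time, the measured TCP pose, the force and the opening at its end, in the units of the state.
- telemetry.sense(): the state, without advancing time (a new reading comes with each control period).
- get_image(name): name is "scene" or "top"; returns (picture, depth): 400x640x3 uint8, red, green, blue; 400x640 float32, m along the optical axis (not along the pixel's ray), 0 where there is no reading.
- get_calibration(name): a dict with "fovy" (degrees; the focal length in pixels is half the picture's height over the tangent of half this angle, whatever the lens; pixels are square), "cx", "cy" (the principal point, pixels), "R" (3x3) and "t" (3): a world point X has camera coordinates R X + t. Camera axes: x right, y down, z forward; pixel columns grow to the right and rows downward; lengths in m; the calibration is good to about 2 mm. A picture is of the moment at which its call begins. get_calibration takes no time and is no camera call.
- finish_job(): hands the job in, once; it reports no verdict.
Trained networks look in the newest picture that a camera, given by its name, has taken for a name from the list of things; names that differ only in an ending like _2 or _b are one class to them, and where a whole thing is asked for, a point or a joint stands for the part that bears it (a point fixed in the world has none). Each returns a list of dicts, best first, with "score" (0 to 1); they miss things now and then, are a little off and sometimes report something else, mostly with a low value. They report only what shows in the picture. A call takes as long as a camera call.
- nets.cut_out(thing, camera): "region" (400x640 bool, what is visible of it) and "position" ([column, row] as shares, 0 to 1, of the picture: columns of its width, rows of its height, amid what is visible of it).
- nets.spot_point(thing, camera): "position" ([column, row] as shares, 0 to 1, of the picture: columns of its width, rows of its height: a listed point, or the origin of a listed thing).
The state is a dict: "clock": time; "qpos": joint angles; "qd": joint speeds; "effort": joint torques, N m; "position": TCP position; "tool_rot": TCP orientation; "wrist_force": force on the tool from outside, world axes, zero at the start; "torque": the same for the moment, N m; "gripper_width": finger opening in m.
Only numpy, scipy, OpenCV 4.12 (cv2) and the standard library are available. Lean on these libraries where they do the work, as an engineer would, in place of code of your own. Each camera call takes 0.05 s, during which the arm holds its last target.

### The job

The lid of the spice jar standing in the jar clamp is too tight to open one-handed: press the clamp's black handle down until it snaps over centre and grips the jar by itself, but never lean on it hard once it is down. Then twist the jar's steel lid anticlockwise by about a quarter turn to crack it loose, leaving it on the jar. Finally push the red release lever at the clamp's tail gently down so that the clamp springs open, and leave the jar standing upright in the open clamp, with the things around undisturbed.

Things in the scene. Friction and masses are not known exactly. Their poses are not given: they have to be found in the camera images.
- clamp: grey cast jar clamp, 372 x 104 mm, 64 mm high without its handle, fixed to the worktop. Origin: on the worktop under the middle of its length; x runs along it from the jar nest to the red release lever at the tail, z up. Beyond the nest, at x = -150 to -188 mm, stands a fixed V jaw 62 mm high; the moving jaw comes some 5 mm to the jar from the other side and presses with about 50 N
- nest (a point): middle of the jar nest, on the foot plate 12 mm above the worktop, at x = -143 mm of the clamp; the jar stands here
- handle_pivot (a point): pivot of the handle: on the clamp's middle line at x = +19 mm, 48 mm above the worktop; the handle turns about the clamp's y axis
- clamp_handle: handle with a round black grip 18 mm thick, 48 to 109 mm from the pivot (its origin). It stands up 33 to 58 degrees above level, held by a light spring, and is pressed down towards the tail. The jaw's spring resists with up to about 12 N at the grip point until dead centre; then the handle drops 4 degrees more by itself onto a hard stop and stays. Over 35 N is rough handling
- handle_grip (a point): grip point: on the centre line of the black grip, 80 mm from the pivot (surface 9 mm above it). The handle meets its stop about 7 degrees above level, but it is indexed on a toothed hub in an unknown setting, so that dead centre and stop lie higher or lower by up to 10 degrees, 14 mm here; how far it stands up at first varies too and does not tell: the stop must be felt
- jar: glass spice jar with a green label, 42 mm in diameter, 106 mm high with its lid, 0.14 kg, loose in the nest with a few mm of play; origin in the centre of its underside, z up. Not clamped, it spins with the lid
- lid_top (a point): centre of the top of the jar's ribbed steel lid; the lid is 48 mm in diameter and reaches from here 22 mm down
- jar_lid (a joint): angle of the lid on the jar (rad): 0 tight, growing anticlockwise seen from above, end of thread at 1.75; it takes 0.3 N m all the way
- clamp_release: the red release lever, a rocker under the handle; its pad 34 x 26 mm stands out behind the handle's end. Origin on its pin; its axes are the clamp's while it is at rest
- release_pad (a point): centre of the top of the release pad, 35 mm above the worktop; it is pressed straight down, 18 mm at most. It takes 3 to 6 N; a locked clamp springs open (the handle flies up by itself) after 6 to 10 mm; a spring brings the pad up again when let go
- salt_shaker: salt shaker, bystander, 44 mm wide, 90 mm high, behind the clamp
- jigger: two-ended steel bar measure, bystander, 43 mm wide, 78 mm high, behind the clamp

How it is judged:
By the outcome, as a careful person would: the job done as asked, in the order asked, and still so for the second after the job is handed in, with the robot touching nothing.
It also fails if it takes over 59 s, if anything falls off the work surface, if the arm or the gripper's body presses on something with over 40 N, if the wrist force passes 120 N, or if a joint passes its speed limit or range.

## Working session

There is one attempt and no reset: what is moved stays moved. The work goes in short steps, Python scripts to look and compute and a shell command to move; the robot and the scene stay as the last step left them, time stands still between calls to the robot, and variables do not carry over. Pictures are saved under pics/ and viewed, and the job is handed in when it is done.

```bash
mkdir -p pics
cat > h.py <<'E'
import numpy as np, cv2
from workcell import telemetry, get_image, get_calibration, nets
def K(n):
    c=get_calibration(n); f=200/np.tan(np.radians(c["fovy"])/2); return c,f
def pix2w(n,u,v,d):
    c,f=K(n); p=np.array([(u-c["cx"])/f*d,(v-c["cy"])/f*d,d]); return np.array(c["R"]).T@(p-np.array(c["t"]))
def ray_z(n,u,v,z):
    c,f=K(n); R=np.array(c["R"]);t=np.array(c["t"]); o=-R.T@t; r=R.T@np.array([(u-c["cx"])/f,(v-c["cy"])/f,1]); return o+r*(z-o[2])/r[2]
def proj(n,X):
    c,f=K(n); p=np.array(c["R"])@np.array(X)+np.array(c["t"]); return np.array([c["cx"]+f*p[0]/p[2],c["cy"]+f*p[1]/p[2]]),p[2]
E
python3 - <<'E'
from h import *
s=telemetry.sense(); print({k:np.round(v,3).tolist() for k,v in s.items()})
for n in ["scene","top"]:
    im,d=get_image(n); cv2.imwrite(f"pics/{n}0.png",im[:,:,::-1]); np.save(f"{n}_d.npy",d)
    c,f=K(n); print(n,c,f)
    for t in ["nest","handle_pivot","handle_grip","lid_top","release_pad","clamp","salt_shaker","jigger","jar"]:
        r=nets.spot_point(t,n)[:2]
        for q in r:
            u,v=q["position"][0]*640,q["position"][1]*400
            dd=d[int(min(v,399)),int(min(u,639))]
            print(t,round(q["score"],2),round(u,1),round(v,1),np.round(pix2w(n,u,v,dd),3))
E
```

```text
{'clock': 0.0, 'qpos': [-72.17, 19.071, -3.708, 83.706, 1.238, 77.342, -5.071], 'qd': [-0.02, -0.025, 0.04, -0.01, -0.031, 0.039, 0.046], 'effort': [-0.0, -62.326, 0.025, -38.99, -0.061, 0.04, 0.0], 'position': [0.205, 0.59, 0.198], 'tool_rot': [[0.328, 0.945, -0.0], [0.945, -0.328, -0.001], [-0.001, 0.0, -1.0]], 'wrist_force': [0.013, 0.568, 1.171], 'torque': [-0.0, 0.022, -0.019], 'gripper_width': 0.087}
scene {'fovy': 44.6959777369736, 'cx': 316.3050897548975, 'cy': 201.68979024329064, 'R': array([[ 0.75394963, -0.65691328,  0.00498848],
       [-0.56441505, -0.65163622, -0.50676019],
       [ 0.33614817,  0.37925609, -0.86207263]]), 't': array([-0.4117624 ,  0.38390178,  0.97679679])} 486.48937120438893
nest 0.64 262.1 212.0 [0.467 0.099 0.063]
handle_pivot 0.69 303.8 251.9 [ 0.474 -0.04   0.064]
handle_grip 0.5 319.1 255.8 [ 0.475 -0.089  0.124]
lid_top 0.73 259.7 185.6 [0.488 0.127 0.122]
lid_top 0.73 328.3 276.5 [ 0.485 -0.11   0.034]
release_pad 0.64 352.2 299.7 [ 0.488 -0.183  0.035]
clamp 0.61 299.4 254.0 [ 0.464 -0.037  0.063]
clamp 0.37 306.0 250.4 [ 0.482 -0.039  0.059]

[... 242 characters left out ...]
: 201.49793788619684, 'R': array([[-9.25970837e-03, -9.99956800e-01, -8.10101593e-04],
       [-9.84039018e-01,  9.25627893e-03, -1.77711935e-01],
       [ 1.77711757e-01, -8.48389120e-04, -9.84082218e-01]]), 't': array([0.03287185, 0.57394956, 0.99908939])} 506.49155746736005
nest 0.65 279.3 249.4 [0.47  0.12  0.117]
handle_grip 0.55 387.6 242.4 [ 0.481 -0.086  0.127]
lid_top 0.88 274.6 239.0 [0.49  0.129 0.12 ]
release_pad 0.67 429.9 244.3 [ 0.485 -0.185  0.031]
release_pad 0.48 280.8 251.4 [0.466 0.117 0.118]
clamp 0.57 348.6 247.0 [ 0.48  -0.015  0.043]
salt_shaker 0.78 294.9 163.3 [0.652 0.094 0.07 ]
jigger 0.93 388.6 152.5 [ 0.687 -0.107  0.022]
jar 0.93 280.6 246.6 [0.476 0.118 0.118]
```

View pics/scene0.png

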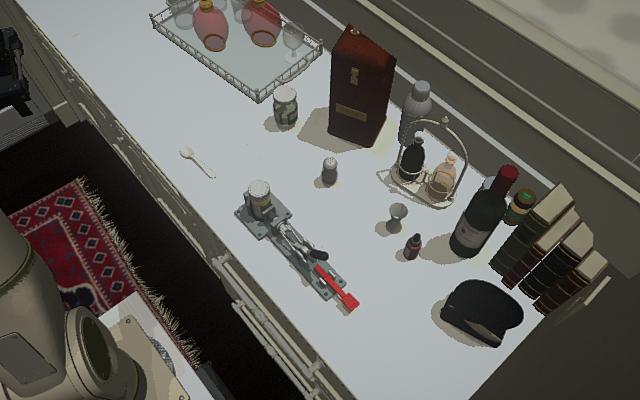

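View pics/top0.png

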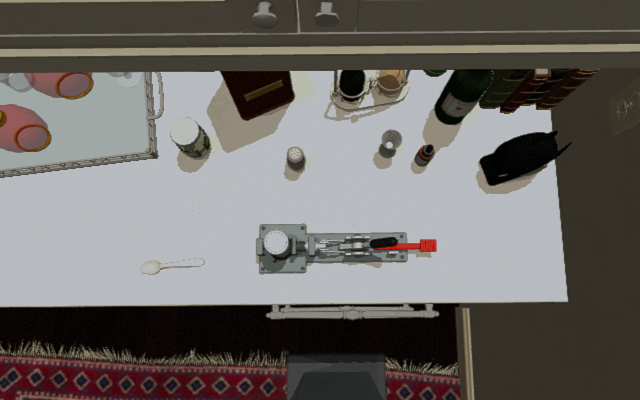

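Run:
```python
from h import *
d=np.load("top_d.npy"); c,f=K("top")
v,u=np.mgrid[0:400,0:640]; P=np.stack([(u-c["cx"])/f*d,(v-c["cy"])/f*d,d],-1); W=(P-np.array(c["t"]))@np.array(c["R"]); 
m=(d>0)
def reg(x0,x1,y0,y1,z0,z1): return W[m&(W[...,0]>x0)&(W[...,0]<x1)&(W[...,1]>y0)&(W[...,1]<y1)&(W[...,2]>z0)&(W[...,2]<z1)]
# lid
L=reg(.4,.56,.06,.2,.108,.13); print("lid",len(L),L.min(0),L.max(0),L.mean(0),np.median(L[:,2]))
(cc,r)=cv2.minEnclosingCircle(L[:,:2].astype(np.float32)); print(cc,r)
d2=np.load("scene_d.npy"); c,f=K("scene")
P=np.stack([(u-c["cx"])/f*d2,(v-c["cy"])/f*d2,d2],-1); W=(P-np.array(c["t"]))@np.array(c["R"]); m=d2>0
L=reg(.4,.56,.06,.2,.112,.13); print("lid scene",len(L),L.min(0),L.max(0),np.median(L[:,2])); print(cv2.minEnclosingCircle(L[:,:2].astype(np.float32)))
H=reg(.44,.53,-.16,-.02,.07,.2); print("handle",len(H))
for y in np.arange(-.15,-.02,.01):
    q=H[(H[:,1]>y)&(H[:,1]<y+.01)]
    if len(q): print(round(y,3),len(q),q[:,0].min(),q[:,0].max(),q[:,2].max())
```

```text
lid 493 [0.46139277 0.10348729 0.10843014] [0.50790894 0.14973379 0.12436098] [0.48429188 0.12639422 0.11833696] 0.11842932514468804
(0.48472434282302856, 0.12643833458423615) 0.024116013199090958
lid scene 336 [0.45963851 0.10155718 0.11210331] [0.50670116 0.14923072 0.12338245] 0.11910775489397897
((0.4839560091495514, 0.12595216929912567), 0.025521090254187584)
handle 179
-0.11 24 0.47599743047721627 0.4891414943291629 0.1360095717898625
-0.1 45 0.4731786167854089 0.4898555464169742 0.1371923551082831
-0.09 27 0.4724338836612766 0.49094815891794985 0.13134382569181693
-0.08 29 0.47261463787958075 0.4899071389663728 0.12029980395775655
-0.07 27 0.4725912617072638 0.49053351260689787 0.10724914587971995
-0.06 19 0.4712419278797264 0.48660978391481097 0.09632042319460457
-0.05 8 0.47402677533850013 0.4899490483466982 0.07950282318220127
```

The clamp runs along world −y: lid at top pixel (275,240), black grip at (385,242), red pad at (429,245). Next I'll refine the axis.

```bash
cat >> h.py <<'E'
def cloud(n,d):
    c,f=K(n); v,u=np.mgrid[0:400,0:640]; P=np.stack([(u-c["cx"])/f*d,(v-c["cy"])/f*d,d],-1); return (P-np.array(c["t"]))@np.array(c["R"])
def plan(X,yaw,n=1):
    """target world TCP, tool down with tool x at yaw deg -> shift cm & rotvec deg in current tool axes"""
    from scipy.spatial.transform import Rotation as Ro
    s=telemetry.sense(); R=np.array(s["tool_rot"]); p=np.array(s["position"])
    y=np.radians(yaw); T=np.array([[np.cos(y),np.sin(y),0],[np.sin(y),-np.cos(y),0],[0,0,-1]])
    print("shift cm",np.round(R.T@(np.array(X)-p)*100,2),"rot",np.round(Ro.from_matrix(R.T@T).as_rotvec(degrees=True),2))
E
python3 - <<'E'
from h import *
for n in ["top","scene"]:
    d=np.load(n+"_d.npy"); im=cv2.imread(f"pics/{n}0.png").astype(int); W=cloud(n,d)
    red=(im[...,2]>150)&(im[...,1]<60)&(im[...,0]<60)&(W[...,0]<.56)&(W[...,0]>.42)&(abs(W[...,1])<.25)
    p=W[red]; pad=p[p[:,1]<p[:,1].min()+.034]
    print(n,"red",p.min(0),p.max(0)); print("pad",pad.mean(0),cv2.minAreaRect(pad[:,:2].astype(np.float32)))
    m=(d>0)&(W[...,2]>.009)&(W[...,2]<.066)&(W[...,0]>.4)&(W[...,0]<.56)&(W[...,1]>-.14)&(W[...,1]<.2)
    q=W[m]; print("body",cv2.minAreaRect(q[:,:2].astype(np.float32)),q.min(0),q.max(0))
plan([.482,-.095,.2],0)
E
```

```text
top red [ 0.47098617 -0.19577329  0.02473002] [ 0.4943942  -0.07511526  0.03947044]
pad [ 0.48264294 -0.17979973  0.03433997] ((0.48266544938087463, -0.17900151014328003), (0.03342001885175705, 0.023249266669154167), 88.91130828857422)
body ((0.48176491260528564, 0.016907334327697754), (0.31411901116371155, 0.1020895317196846), 89.46536254882812) [ 0.43130564 -0.13996323  0.00901158] [0.5341404  0.17384745 0.06598377]
scene red [ 0.46968687 -0.19875622  0.02683827] [ 0.49282179 -0.07259204  0.04026883]
pad [ 0.48159073 -0.18243929  0.03582206] ((0.48131752014160156, -0.18248024582862854), (0.032479237765073776, 0.023175427690148354), 89.65524291992188)
body ((0.47964638471603394, 0.01631408929824829), (0.31301578879356384, 0.10317616164684296), 89.15752410888672) [ 0.42982895 -0.13998188  0.00901097] [0.53324004 0.17285794 0.06591278]
shift cm [-55.69  48.66  -0.1 ] rot [-1.000e-02 -1.000e-02  7.087e+01]
```

Run:
```python
import cv2
a=cv2.imread("pics/top0.png")[200:300,230:460]; cv2.imwrite("pics/top0z.png",cv2.resize(a,None,fx=3.4,fy=3.4,interpolation=cv2.INTER_CUBIC))
```

```text
(no output)
```

View pics/top0z.png

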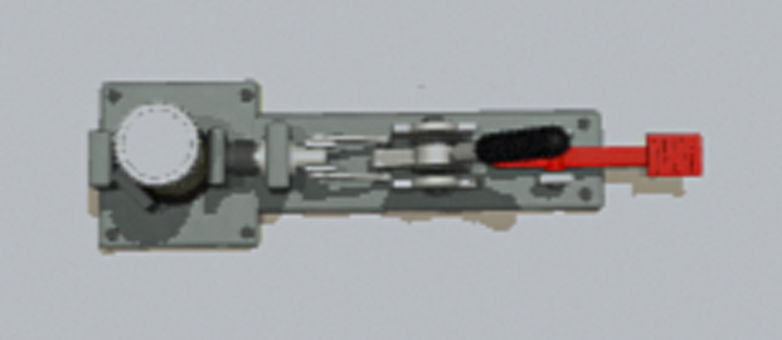

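```bash
python3 -m crank '[-4,4.5,-1,0,0,7,0.5, -8,9,-2,0,0,14,0, -11,13,-3,0,0,21,0, -14,18,-4,0,0,28,0, -17,24,-4,0,0,35,0, -18.4,30,-5,0,0,42,0, -18.4,35.5,-5,0,0,49,0, -22,36.7,-5,0,0,56,0, -26,38,-5,0,0,63,0, -30,39.4,-4,0,0,70.9,0]'
python3 - <<'E'
from h import *
plan([.481,-.095,.2],0)
E
```

```text
clock: 1.83
position: [0.4482, 0.2609, 0.2433]
tool_rot: [[1.0, 0.006, 0.001], [0.006, -1.0, 0.001], [0.001, -0.001, -1.0]]
wrist_force: [0.6, -1.3, -0.0]
gripper_width: 0.0286
shift cm [ 3.06 35.61  4.31] rot [-0.04 -0.08  0.35]
```

```bash
python3 -m crank '[0,0,0,0,0,0,0, 0,0,0,0,0,0,0, 0,0,0,0,0,0,0]'
python3 - <<'E'
from h import *
plan([.481,-.095,.2],0)
E
```

```text
clock: 2.08
position: [0.4461, 0.2629, 0.2428]
tool_rot: [[1.0, 0.014, -0.0], [0.014, -1.0, 0.001], [-0.0, -0.001, -1.0]]
wrist_force: [-0.1, 1.7, -0.5]
gripper_width: 0.0082
shift cm [ 3.   35.84  4.26] rot [-0.04  0.    0.78]
```

```bash
python3 -m crank '[0.4,4,0.5,0,0,0.8,0, 0.8,8,1,0,0,0.8,0, 1.2,12,1.5,0,0,0.8,0, 1.6,16,2,0,0,0.8,0, 2,20,2.5,0,0,0.8,0, 2.4,24,3,0,0,0.8,0, 2.7,28,3.5,0,0,0.8,0, 3,32,4,0,0,0.8,0, 3,35.8,4.3,0,0,0.8,0, 3,35.8,4.3,0,0,0.8,0]'
python3 - <<'E'
from h import *
plan([.481,-.100,.145],0)
im,d=get_image("scene"); cv2.imwrite("pics/s1.png",cv2.resize(im[150:330,220:400,::-1],None,fx=3.3,fy=3.3))
E
```

```text
clock: 2.92
position: [0.4803, -0.1015, 0.1995]
tool_rot: [[1.0, -0.007, 0.0], [-0.007, -1.0, -0.002], [0.0, 0.002, -1.0]]
wrist_force: [-1.0, 0.1, -0.3]
gripper_width: 0.0008
shift cm [ 0.07 -0.16  5.45] rot [ 0.12 -0.01 -0.4 ]
```

View pics/s1.png

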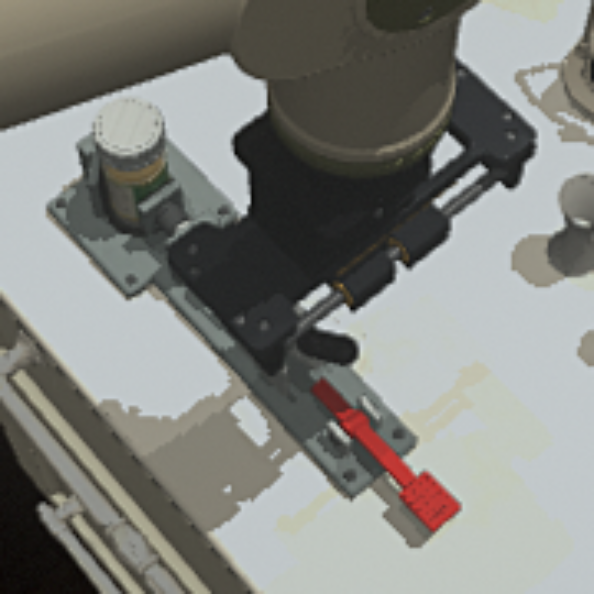

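```bash
python3 -m crank '[0,-1.8,0,0,0,-0.4,0, 0,-1.8,3,0,0,-0.4,0, 0,-1.8,5,0,0,-0.4,0, 0,-1.8,6.3,0,0,-0.4,0, 0,-1.8,6.3,0,0,-0.4,0, 0,-1.8,6.3,0,0,-0.4,0]'; python3 -m crank '[0,0,0.3,0,0,0,0, 0,0,0.6,0,0,0,0, 0,0,0.8,0,0,0,0, 0,0,0.8,0,0,0,0]'
```

```text
clock: 3.47
position: [0.481, -0.0756, 0.1366]
tool_rot: [[1.0, 0.009, -0.001], [0.009, -1.0, -0.0], [-0.001, 0.0, -1.0]]
wrist_force: [-0.2, 0.6, -0.1]
gripper_width: 0.0006
clock: 3.8
position: [0.481, -0.0771, 0.1287]
tool_rot: [[1.0, 0.006, 0.0], [0.006, -1.0, 0.0], [0.0, -0.0, -1.0]]
wrist_force: [-0.3, 0.1, 0.8]
gripper_width: 0.0002
```

```bash
python3 -m crank '[0,0.2,0.4,0,0,0,0, 0,0.4,0.8,0,0,0,0, 0,0.5,1.2,0,0,0,0, 0,0.6,1.2,0,0,0,0]'; python3 -m crank '[0,0.2,0.3,0,0,0,0, 0,0.4,0.6,0,0,0,0, 0,0.5,0.9,0,0,0,0, 0,0.5,0.9,0,0,0,0]'
```

```text
clock: 4.13
position: [0.4804, -0.0835, 0.1157]
tool_rot: [[1.0, 0.005, -0.001], [0.005, -1.0, -0.0], [-0.001, 0.0, -1.0]]
wrist_force: [-0.4, -0.4, 0.3]
gripper_width: -0.0
clock: 4.47
position: [0.4818, -0.0904, 0.1082]
tool_rot: [[1.0, 0.004, 0.002], [0.004, -1.0, -0.002], [0.002, 0.002, -1.0]]
wrist_force: [1.0, -2.7, 3.2]
gripper_width: 0.0012
```

```bash
python3 -m crank '[0,0.15,0.3,0,0,0,0, 0,0.3,0.6,0,0,0,0, 0,0.35,0.8,0,0,0,0, 0,0.35,0.8,0,0,0,0]'; python3 -m crank '[0,0.1,0.3,0,0,0,0, 0,0.2,0.6,0,0,0,0, 0,0.3,0.8,0,0,0,0, 0,0.3,0.8,0,0,0,0]'
```

```text
clock: 4.8
position: [0.482, -0.092, 0.1002]
tool_rot: [[1.0, 0.005, 0.002], [0.005, -1.0, 0.0], [0.002, -0.0, -1.0]]
wrist_force: [-0.8, 0.5, 10.6]
gripper_width: 0.0002
clock: 5.13
position: [0.4823, -0.0946, 0.0923]
tool_rot: [[1.0, 0.006, 0.003], [0.006, -1.0, 0.001], [0.003, -0.001, -1.0]]
wrist_force: [1.5, 0.6, 11.4]
gripper_width: 0.0004
```

```bash
python3 -m crank '[0,0.05,0.15,0,0,0,0, 0,0.1,0.25,0,0,0,0, 0,0.1,0.25,0,0,0,0]'; python3 -m crank '[0,0.05,0.15,0,0,0,0, 0,0.1,0.25,0,0,0,0, 0,0.1,0.25,0,0,0,0]'
```

```text
clock: 5.38
position: [0.4824, -0.0956, 0.09]
tool_rot: [[1.0, 0.006, 0.003], [0.006, -1.0, 0.001], [0.003, -0.001, -1.0]]
wrist_force: [0.6, 1.8, 11.6]
gripper_width: 0.0011
clock: 5.63
position: [0.4825, -0.0967, 0.0876]
tool_rot: [[1.0, 0.006, 0.003], [0.006, -1.0, 0.0], [0.003, -0.0, -1.0]]
wrist_force: [0.1, 1.2, 10.5]
gripper_width: 0.0003
```

```bash
python3 -m crank '[0,0.05,0.1,0,0,0,0, 0,0.1,0.2,0,0,0,0, 0,0.1,0.2,0,0,0,0]'; python3 -m crank '[0,0.05,0.1,0,0,0,0, 0,0.1,0.2,0,0,0,0, 0,0.1,0.2,0,0,0,0]'
```

```text
clock: 5.88
position: [0.4825, -0.0979, 0.0856]
tool_rot: [[1.0, 0.006, 0.003], [0.006, -1.0, 0.0], [0.003, -0.0, -1.0]]
wrist_force: [0.5, 0.1, 11.1]
gripper_width: 0.0005
clock: 6.13
position: [0.4825, -0.099, 0.0836]
tool_rot: [[1.0, 0.006, 0.003], [0.006, -1.0, 0.0], [0.003, -0.0, -1.0]]
wrist_force: [0.5, 0.3, 12.0]
gripper_width: 0.0005
```

```bash
python3 -m crank '[0,0.05,0.1,0,0,0,0, 0,0.1,0.2,0,0,0,0, 0,0.1,0.2,0,0,0,0]'; python3 -m crank '[0,0.05,0.1,0,0,0,0, 0,0.1,0.2,0,0,0,0, 0,0.1,0.2,0,0,0,0]'
```

```text
clock: 6.38
position: [0.4825, -0.1, 0.0816]
tool_rot: [[1.0, 0.006, 0.003], [0.006, -1.0, 0.0], [0.003, -0.0, -1.0]]
wrist_force: [0.5, 0.1, 10.5]
gripper_width: 0.0003
clock: 6.63
position: [0.4824, -0.1011, 0.0795]
tool_rot: [[1.0, 0.005, 0.003], [0.005, -1.0, 0.0], [0.003, -0.0, -1.0]]
wrist_force: [0.6, -0.1, 9.3]
gripper_width: 0.0007
```

```bash
python3 -m crank '[0,0.05,0.1,0,0,0,0, 0,0.1,0.2,0,0,0,0, 0,0.1,0.2,0,0,0,0]'; python3 -m crank '[0,0.05,0.1,0,0,0,0, 0,0.1,0.2,0,0,0,0, 0,0.1,0.2,0,0,0,0]'
```

```text
clock: 6.88
position: [0.4824, -0.1022, 0.0774]
tool_rot: [[1.0, 0.005, 0.003], [0.005, -1.0, -0.0], [0.003, 0.0, -1.0]]
wrist_force: [0.3, -0.7, 9.3]
gripper_width: 0.0004
clock: 7.13
position: [0.4823, -0.1032, 0.0753]
tool_rot: [[1.0, 0.005, 0.002], [0.005, -1.0, -0.0], [0.002, 0.0, -1.0]]
wrist_force: [1.7, -0.7, 8.1]
gripper_width: 0.001
```

Resistance is falling, so dead centre is near.

```bash
python3 -m crank '[0,0,0.1,0,0,0,0, 0,0.05,0.2,0,0,0,0, 0,0.05,0.2,0,0,0,0]'; python3 -m crank '[0,0,0.1,0,0,0,0, 0,0.05,0.2,0,0,0,0, 0,0.05,0.2,0,0,0,0]'
```

```text
clock: 7.38
position: [0.4822, -0.1037, 0.0732]
tool_rot: [[1.0, 0.005, 0.002], [0.005, -1.0, -0.0], [0.002, 0.0, -1.0]]
wrist_force: [1.1, -0.4, 7.4]
gripper_width: 0.0004
clock: 7.63
position: [0.4821, -0.1042, 0.0711]
tool_rot: [[1.0, 0.005, 0.002], [0.005, -1.0, -0.0], [0.002, 0.0, -1.0]]
wrist_force: [2.1, -1.1, 7.5]
gripper_width: 0.0005
```

```bash
python3 -m crank '[0,0,0.1,0,0,0,0, 0,0.05,0.2,0,0,0,0, 0,0.05,0.2,0,0,0,0]'
```

```text
clock: 7.88
position: [0.482, -0.1047, 0.069]
tool_rot: [[1.0, 0.005, 0.002], [0.005, -1.0, -0.0], [0.002, 0.0, -1.0]]
wrist_force: [0.8, -1.4, 6.7]
gripper_width: 0.0005
```

```bash
python3 -m crank '[0,0,0.1,0,0,0,0, 0,0.05,0.2,0,0,0,0, 0,0.05,0.2,0,0,0,0]'; python3 -m crank '[0,0,0.1,0,0,0,0, 0,0,0.2,0,0,0,0, 0,0,0.2,0,0,0,0]'
```

```text
clock: 8.13
position: [0.4817, -0.1051, 0.0668]
tool_rot: [[1.0, 0.005, 0.001], [0.005, -1.0, -0.0], [0.001, 0.0, -1.0]]
wrist_force: [0.7, -0.2, 4.9]
gripper_width: 0.0001
clock: 8.38
position: [0.4811, -0.1047, 0.0645]
tool_rot: [[1.0, 0.006, 0.0], [0.006, -1.0, 0.0], [0.0, -0.0, -1.0]]
wrist_force: [1.4, -0.7, 3.0]
gripper_width: 0.0006
```

```bash
python3 -m crank '[0,0,0.1,0,0,0,0, 0,0,0.2,0,0,0,0, 0,0,0.2,0,0,0,0]'
```

```text
clock: 8.63
position: [0.4807, -0.1046, 0.0623]
tool_rot: [[1.0, 0.005, -0.001], [0.005, -1.0, 0.0], [-0.001, -0.0, -1.0]]
wrist_force: [0.5, 0.3, 2.3]
gripper_width: 0.0005
```

```bash
python3 -m crank '[0,0,0.1,0,0,0,0, 0,0,0.2,0,0,0,0, 0,0,0.2,0,0,0,0]'
```

```text
clock: 8.88
position: [0.4806, -0.1046, 0.0602]
tool_rot: [[1.0, 0.006, -0.001], [0.006, -1.0, 0.0], [-0.001, -0.0, -1.0]]
wrist_force: [0.1, -1.2, -0.3]
gripper_width: 0.0005
```

```bash
python3 -m crank '[0,0,0.1,0,0,0,0, 0,0,0.2,0,0,0,0, 0,0,0.2,0,0,0,0]'
```

```text
clock: 9.13
position: [0.4807, -0.1046, 0.0583]
tool_rot: [[1.0, 0.006, -0.001], [0.006, -1.0, 0.0], [-0.001, -0.0, -1.0]]
wrist_force: [0.4, -0.3, 0.2]
gripper_width: 0.0006
```

Contact force vanished, so the handle has probably dropped over centre. I'll lift and check.

```bash
python3 -m crank '[0,0,-3,0,0,0,0, 0,0,-6,0,0,0,0, 0,0,-10,0,0,0,0.3, 0,-4,-14,0,0,0,0.6, 0,-8,-14,0,0,0,1, 0,-12,-14,0,0,0,1, 0,-16,-14,0,0,0,1, 0,-18,-14,0,0,0,1, 0,-18,-14,0,0,0,1]'
python3 - <<'E'
from h import *
im,d=get_image("scene"); cv2.imwrite("pics/s2.png",cv2.resize(im[150:330,220:400,::-1],None,fx=3.3,fy=3.3))
W=cloud("scene",d); m=(W[...,0]>.45)&(W[...,0]<.51)&(W[...,1]>-.15)&(W[...,1]<-.075)&(im.max(-1)<60)&(W[...,2]>.03)
p=W[m]; print(len(p))
for y in np.arange(-.15,-.07,.01):
    q=p[(p[:,1]>y)&(p[:,1]<y+.01)]
    if len(q): print(round(y,3),len(q),q[:,2].max())
im,d=get_image("top"); cv2.imwrite("pics/t2.png",cv2.resize(im[190:300,220:460,::-1],None,fx=3.3,fy=3.3))
W=cloud("top",d); L=W[(W[...,0]>.4)&(W[...,0]<.56)&(W[...,1]>.06)&(W[...,1]<.2)&(W[...,2]>.108)&(W[...,2]<.13)]
print(len(L),L.min(0) if len(L) else 0,L.max(0) if len(L) else 0)
E
```

```text
clock: 9.88
position: [0.4792, 0.0818, 0.1983]
tool_rot: [[1.0, 0.014, -0.001], [0.014, -1.0, 0.001], [-0.001, -0.001, -1.0]]
wrist_force: [-0.3, -0.1, 0.1]
gripper_width: 0.0393
206
-0.14 27 0.08477796065712859
-0.13 35 0.08425862610814842
-0.12 33 0.08152901794981399
-0.11 32 0.07908857513877762
-0.1 35 0.07549419832483398
-0.09 30 0.07295469197492101
-0.08 14 0.0691113450981498
0 0 0
```

View pics/s2.png

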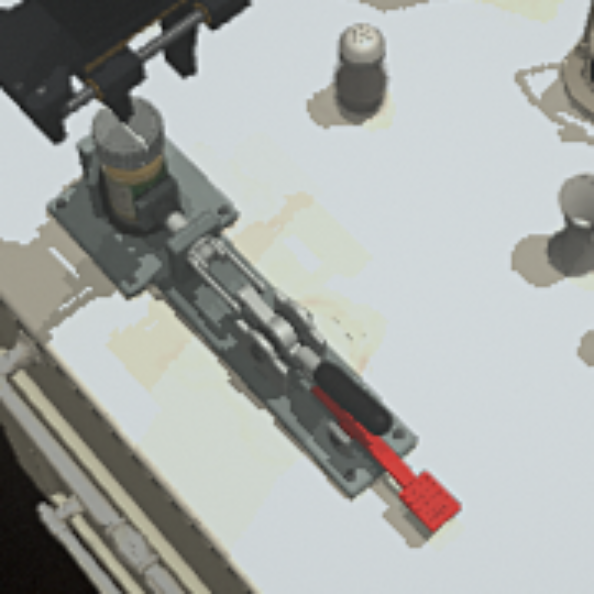

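View pics/t2.png

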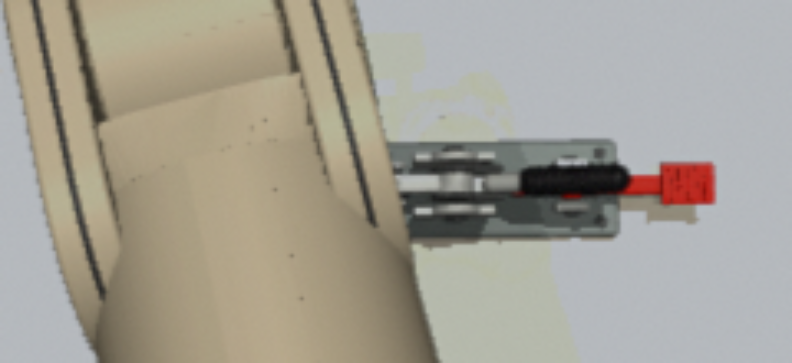

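```bash
cat > hang.py <<'E'
from h import *
for n in ["scene","top"]:
    im,d=get_image(n); W=cloud(n,d)
    m=(W[...,0]>.45)&(W[...,0]<.51)&(W[...,1]>-.15)&(W[...,1]<-.085)&(im.max(-1)<60)&(W[...,2]>.035)
    p=W[m]; P=[]
    for y in np.arange(-.14,-.085,.005):
        q=p[(p[:,1]>y)&(p[:,1]<y+.005)]
        if len(q)>2: P.append((y+.0025,q[:,2].max(),np.median(q[:,0])))
    P=np.array(P); k=np.polyfit(P[:,0],P[:,1],1); print(n,len(p),np.round(P,4).tolist()[::3],"slope deg",np.degrees(np.arctan(-k[0])), "ymin",p[:,1].min())
E
python3 hang.py; python3 -c "
from workcell import telemetry; s=telemetry.sense(); print(s['clock'],s['position'],s['wrist_force'])"
```

```text
scene 177 [[-0.1375, 0.0833, 0.4802], [-0.1225, 0.0843, 0.4794], [-0.1075, 0.0801, 0.4787], [-0.0925, 0.0755, 0.4801]] slope deg 12.300346775190993 ymin -0.1388517847016555
top 221 [[-0.1325, 0.0826, 0.4829], [-0.1175, 0.0817, 0.4817], [-0.1025, 0.0763, 0.4824], [-0.0875, 0.0743, 0.4813]] slope deg 12.653205439828712 ymin -0.13624425492577083
10.0833 [0.48008067 0.07385761 0.19853814] [ 0.11072953 -0.66898786  0.47835335]
```

```bash
python3 -m crank '[0,-4,0,0,0,0,1, 0,-8,0,0,0,0,1, 0,-12,0,0,0,0,1, 0,-16,0,0,0,0,1, 0,-20,0,0,0,0,1, 0,-20,0,0,0,0,1]'; python3 hang.py
python3 - <<'E'
from h import *
im,d=get_image("top"); cv2.imwrite("pics/t3.png",cv2.resize(im[200:300,230:460,::-1],None,fx=3.4,fy=3.4,interpolation=cv2.INTER_CUBIC))
W=cloud("top",d); L=W[(W[...,0]>.4)&(W[...,0]<.56)&(W[...,1]>.06)&(W[...,1]<.2)&(W[...,2]>.108)&(W[...,2]<.13)]
print(len(L),L.min(0),L.max(0),L.mean(0))
E
```

```text
clock: 10.58
position: [0.4772, 0.2824, 0.1979]
tool_rot: [[1.0, 0.013, -0.001], [0.013, -1.0, 0.002], [-0.001, -0.002, -1.0]]
wrist_force: [-1.1, 0.0, -0.8]
gripper_width: 0.0859
scene 183 [[-0.1375, 0.0842, 0.4822], [-0.1225, 0.0821, 0.4784], [-0.1075, 0.0798, 0.4794], [-0.0925, 0.0759, 0.4776]] slope deg 12.370904353249179 ymin -0.13865808422141612
top 220 [[-0.1325, 0.0848, 0.4838], [-0.1175, 0.082, 0.482], [-0.1025, 0.0783, 0.4826], [-0.0875, 0.0734, 0.4823]] slope deg 13.715931225638863 ymin -0.13650449703310105
496 [0.46152224 0.10402374 0.10831377] [0.50819855 0.15194434 0.124714  ] [0.48432303 0.12764707 0.1183725 ]
```

View pics/t3.png

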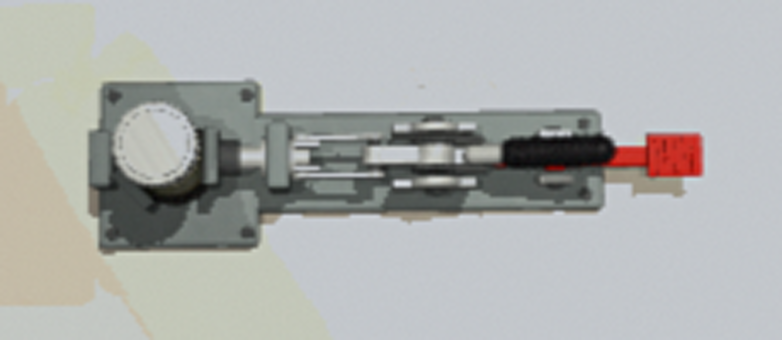

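```bash
python3 -m crank '[0.1,4,0,0,0,0.7,0.5, 0.2,8,0,0,0,0.7,0, 0.3,12,0,0,0,0.7,0, 0.4,16,0,0,0,0.7,0, 0.4,20,0,0,0,0.7,0, 0.4,24,0,0,0,0.7,0, 0.4,28,0,0,0,0.7,0, 0.4,32,0,0,0,0.7,0, 0.4,36,0,0,0,0.7,0, 0.4,38.2,0,0,0,0.7,0]'; python3 -m crank '[0,0,0,0,0,0,0, 0,0,0,0,0,0,0]'
python3 - <<'E'
from h import *
plan([.482,-.105,.095],0)
E
```

```text
clock: 11.57
position: [0.4833, -0.1139, 0.1992]
tool_rot: [[1.0, -0.015, 0.001], [-0.015, -1.0, 0.0], [0.001, -0.0, -1.0]]
wrist_force: [-0.3, -0.2, 0.4]
gripper_width: 0.0286
clock: 11.73
position: [0.484, -0.1099, 0.1988]
tool_rot: [[1.0, -0.013, 0.0], [-0.013, -1.0, 0.001], [0.0, -0.001, -1.0]]
wrist_force: [1.0, -0.1, -0.3]
gripper_width: 0.0149
shift cm [-0.21 -0.48 10.38] rot [-0.04 -0.02 -0.76]
```

```bash
python3 -m crank '[-0.2,-0.4,3,0,0,-0.7,0, -0.2,-0.4,6,0,0,-0.7,0, -0.2,-0.4,8.5,0,0,-0.7,0, -0.2,-0.4,10.2,0,0,-0.7,0, -0.2,-0.4,10.2,0,0,-0.7,0]';  python3 -m crank '[0,0,0.3,0,0,0,0, 0,0,0.5,0,0,0,0, 0,0,0.5,0,0,0,0]'
python3 - <<'E'
from h import *
im,d=get_image("scene"); cv2.imwrite("pics/s4.png",cv2.resize(im[200:330,250:390,::-1],None,fx=4.2,fy=4.2,interpolation=cv2.INTER_CUBIC))
E
```

```text
clock: 12.15
position: [0.4804, -0.102, 0.0935]
tool_rot: [[1.0, 0.006, -0.005], [0.006, -1.0, 0.0], [-0.005, -0.0, -1.0]]
wrist_force: [0.4, 0.1, 1.5]
gripper_width: 0.0002
clock: 12.4
position: [0.4837, -0.1026, 0.0925]
tool_rot: [[1.0, 0.006, 0.001], [0.006, -1.0, 0.0], [0.002, -0.0, -1.0]]
wrist_force: [0.4, 0.3, -0.6]
gripper_width: 0.0003
```

View pics/s4.png

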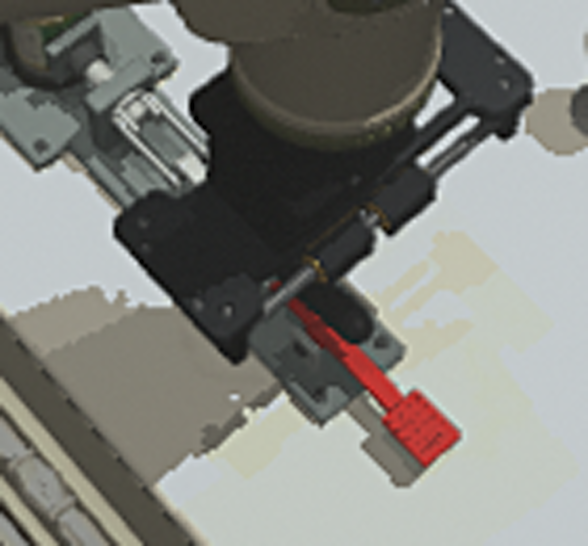

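```bash
python3 -m crank '[-0.1,0,0.2,0,0,0,0, -0.1,0,0.4,0,0,0,0, -0.1,0,0.4,0,0,0,0]';python3 -m crank '[0,0,0.2,0,0,0,0, 0,0,0.4,0,0,0,0, 0,0,0.4,0,0,0,0]'
```

```text
clock: 12.7
position: [0.482, -0.1026, 0.0876]
tool_rot: [[1.0, 0.006, 0.0], [0.006, -1.0, 0.0], [0.0, -0.0, -1.0]]
wrist_force: [0.3, 0.1, 0.5]
gripper_width: 0.0004
clock: 12.95
position: [0.4819, -0.1027, 0.0833]
tool_rot: [[1.0, 0.005, -0.0], [0.005, -1.0, 0.0], [-0.0, -0.0, -1.0]]
wrist_force: [-0.4, -0.8, 0.7]
gripper_width: 0.0003
```

```bash
python3 -m crank '[0,0,0.1,0,0,0,0, 0,0,0.2,0,0,0,0, 0,0,0.2,0,0,0,0]'
```

```text
clock: 13.2
position: [0.482, -0.1027, 0.0815]
tool_rot: [[1.0, 0.005, -0.0], [0.005, -1.0, 0.0], [-0.0, -0.0, -1.0]]
wrist_force: [-0.3, -0.4, -0.1]
gripper_width: 0.0003
```

```bash
python3 -m crank '[0,0,0.1,0,0,0,0, 0,0,0.2,0,0,0,0, 0,0,0.2,0,0,0,0]'
```

```text
clock: 13.45
position: [0.482, -0.1027, 0.0795]
tool_rot: [[1.0, 0.006, -0.0], [0.006, -1.0, 0.0], [-0.0, -0.0, -1.0]]
wrist_force: [-0.7, -0.1, 0.7]
gripper_width: 0.0003
```

```bash
python3 -m crank '[0,0,0.1,0,0,0,0, 0,0,0.2,0,0,0,0, 0,0,0.2,0,0,0,0]'
```

```text
clock: 13.7
position: [0.482, -0.1027, 0.0775]
tool_rot: [[1.0, 0.005, -0.0], [0.005, -1.0, 0.0], [-0.0, -0.0, -1.0]]
wrist_force: [-0.1, 0.3, -0.3]
gripper_width: 0.0002
```

```bash
python3 -m crank '[0,0,0.1,0,0,0,0, 0,0,0.2,0,0,0,0, 0,0,0.2,0,0,0,0]'
```

```text
clock: 13.95
position: [0.482, -0.1027, 0.0755]
tool_rot: [[1.0, 0.005, -0.0], [0.005, -1.0, 0.0], [-0.0, -0.0, -1.0]]
wrist_force: [-0.2, 0.2, -1.1]
gripper_width: 0.0004
```

```bash
python3 -m crank '[0,0,0.1,0,0,0,0, 0,0,0.2,0,0,0,0, 0,0,0.2,0,0,0,0]'
```

```text
clock: 14.2
position: [0.482, -0.1027, 0.0735]
tool_rot: [[1.0, 0.005, -0.0], [0.005, -1.0, 0.0], [-0.0, -0.0, -1.0]]
wrist_force: [0.5, 0.1, 1.1]
gripper_width: 0.0003
```

```bash
python3 -m crank '[0,0,0.1,0,0,0,0, 0,0,0.2,0,0,0,0, 0,0,0.2,0,0,0,0]'
```

```text
clock: 14.45
position: [0.482, -0.1026, 0.0715]
tool_rot: [[1.0, 0.005, -0.0], [0.005, -1.0, 0.0], [-0.0, -0.0, -1.0]]
wrist_force: [-0.0, 0.9, 0.2]
gripper_width: 0.0009
```

```bash
python3 -m crank '[0,0,-4,0,0,0,0, 0,0,-8,0,0,0,0, 0,-4,-12,0,0,0,0, 0,-8,-13,0,0,0,0, 0,-12,-13,0,0,0,0, 0,-16,-13,0,0,0,0, 0,-20,-13,0,0,0,0, 0,-24,-13,0,0,0,0, 0,-28,-13,0,0,0,0, 0,-32,-13,0,0,0,0]'; python3 -m crank '[0,-4,0,0,0,0,0, 0,-4,0,0,0,0,0, 0,-4,0,0,0,0,0]'
python3 - <<'E'
from h import *
im,d=get_image("scene"); s=telemetry.sense(); print(s["position"],s["qpos"],s["clock"])
p,_=proj("scene",s["position"]); print("tcp px",p); np.save("s5d.npy",d)
a=im[:,:,::-1].copy(); cv2.imwrite("pics/s5r.png",a); cv2.circle(a,tuple(int(x) for x in p),1,(0,255,0),-1); u,v=map(int,p)
a=a[max(v-70,0):v+50,max(u-70,0):u+70]; cv2.imwrite("pics/s5.png",cv2.resize(a,None,fx=4.2,fy=4.2,interpolation=cv2.INTER_NEAREST))
E
```

```text
clock: 15.28
position: [0.48, 0.2172, 0.2018]
tool_rot: [[1.0, 0.005, 0.0], [0.005, -1.0, 0.001], [0.0, -0.001, -1.0]]
wrist_force: [1.5, -0.4, 0.1]
gripper_width: 0.0006
clock: 15.53
position: [0.4793, 0.2577, 0.2011]
tool_rot: [[1.0, 0.01, -0.001], [0.01, -1.0, -0.001], [-0.001, 0.001, -1.0]]
wrist_force: [-0.5, -0.9, -0.9]
gripper_width: 0.0001
[0.4799637  0.25548687 0.20127524] [-51.40864294   8.52600145  20.65382341  96.98595232  -3.06575688
  75.09464379 -29.78136177] 15.5833
tcp px [216.98188551 130.4339788 ]
```

View pics/s5.png

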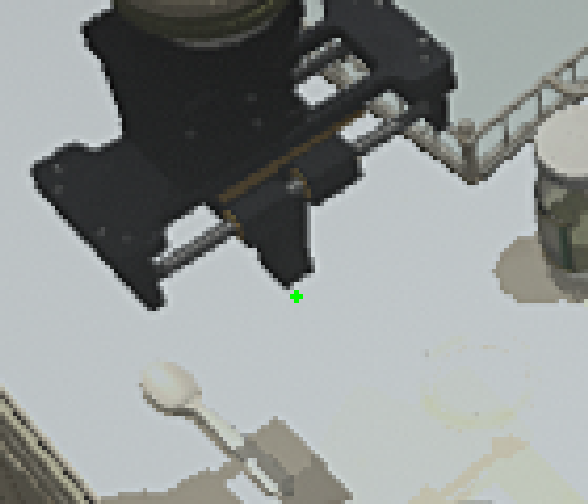

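Run:
```python
from h import *
a=cv2.imread("pics/top0.png")[225:270,255:400]
im,d=get_image("top"); cv2.imwrite("pics/top6.png",im[:,:,::-1]); b=im[225:270,255:400,::-1]
z=lambda q:cv2.resize(q,None,fx=5.4,fy=5.4,interpolation=cv2.INTER_CUBIC)
cv2.imwrite("pics/cmp.png",np.vstack([z(a),z(b)]))
```

```text
(no output)
```

View pics/cmp.png

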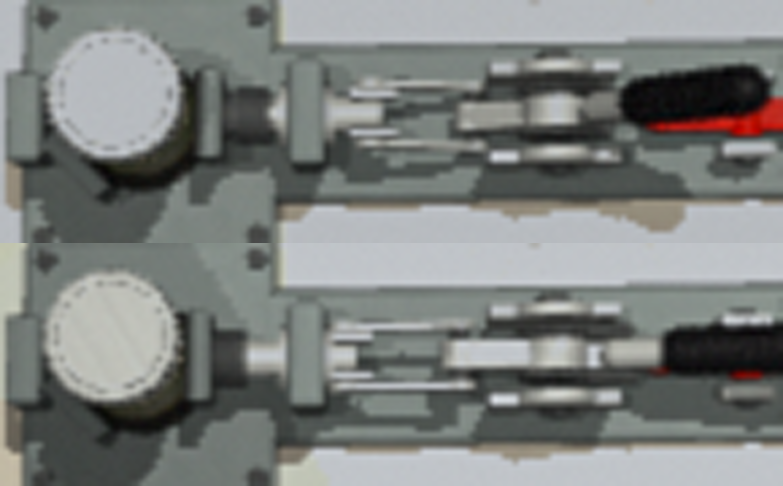

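```bash
python3 - <<'E'
from h import *
plan([.4845,.1277,.16],0)
E
python3 -m crank '[0.2,4,0,0,0,0.5,1, 0.4,8,1,0,0,0.5,1, 0.4,11,2,0,0,0.5,1, 0.4,12.7,3,0,0,0.5,1, 0.4,12.7,4,0,0,0.5,1, 0.4,12.7,4,0,0,0.5,1, 0.4,12.7,4,0,0,0.5,1]'
python3 - <<'E'
from h import *
plan([.4845,.1277,.083],0)
im,d=get_image("scene"); cv2.imwrite("pics/s7.png",cv2.resize(im[100:280,170:350,::-1],None,fx=3.3,fy=3.3,interpolation=cv2.INTER_CUBIC))
E
```

```text
shift cm [ 0.36 12.66  4.16] rot [0.04 0.   0.28]
clock: 16.22
position: [0.4846, 0.1281, 0.1617]
tool_rot: [[1.0, -0.004, -0.001], [-0.004, -1.0, 0.0], [-0.001, -0.0, -1.0]]
wrist_force: [0.0, -0.2, 0.7]
gripper_width: 0.0391
shift cm [-0.    0.05  7.87] rot [-0.02  0.03 -0.23]
```

View pics/s7.png

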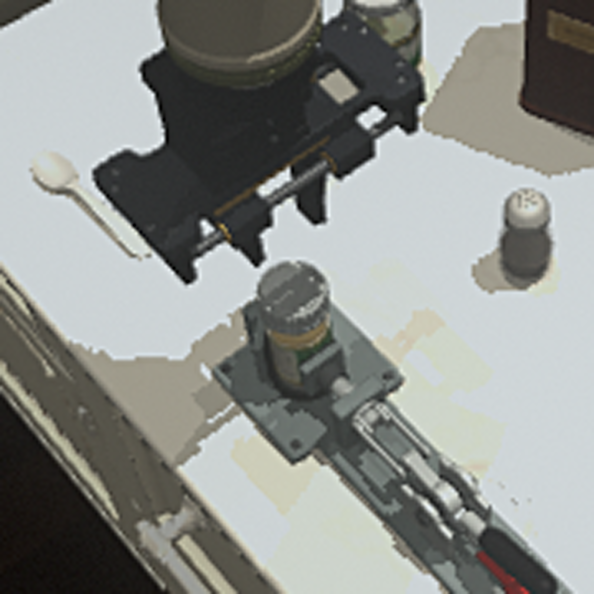

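Run:
```python
from h import *
for z in (.16,.17,.18,.19): print(z,proj("scene",[.4845,.128,z])[0], proj("scene",[.4845-.02,.128,z])[0],proj("scene",[.4845+.02,.128,z])[0])
print(proj("scene",[.4845,.128,.118])[0])
```

```text
0.16 [256.19968481 176.65444613] [248.78283815 181.75561312] [263.52218267 171.61817046]
0.17 [255.72555013 174.08050138] [248.24384286 179.20743942] [263.1113009  169.01931879]
0.18 [255.24350207 171.46359715] [247.69579273 176.61645776] [262.69360581 166.37737239]
0.19 [254.75334086 168.80264886] [247.13845766 173.98158026] [262.26892649 163.69125039]
[258.1088875 187.0189742]
```

```bash
python3 -m crank '[0,0,0,0,0,-0.2,1, 0,0,0,0,0,-0.2,1, 0,0,1,0,0,-0.2,1, 0,0,3,0,0,-0.2,1, 0,0,5,0,0,-0.2,1, 0,0,7,0,0,-0.2,1, 0,0,8.2,0,0,-0.2,1, 0,0,8.3,0,0,-0.2,1, 0,0,8.3,0,0,-0.2,1]'
python3 - <<'E'
from h import *
im,d=get_image("scene"); cv2.imwrite("pics/s8.png",cv2.resize(im[130:260,200:330,::-1],None,fx=4.5,fy=4.5,interpolation=cv2.INTER_CUBIC))
E
```

```text
clock: 17.02
position: [0.4844, 0.1281, 0.078]
tool_rot: [[1.0, 0.001, -0.001], [0.001, -1.0, -0.001], [-0.001, 0.001, -1.0]]
wrist_force: [0.5, 0.0, -0.4]
gripper_width: 0.0864
```

View pics/s8.png

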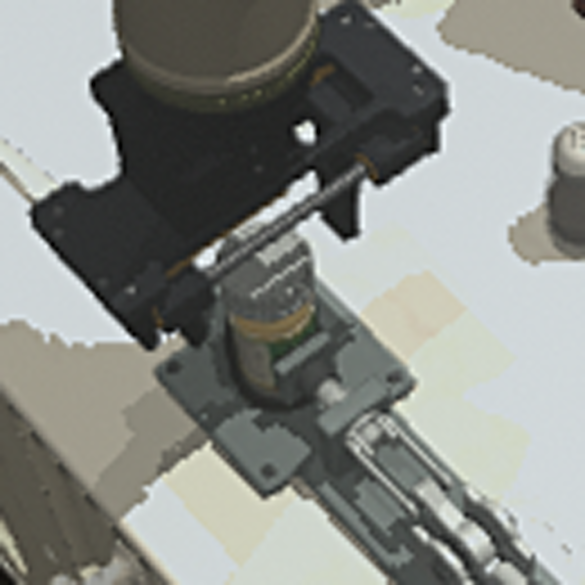

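The fingers stand either side of the lid, with tips at about its lower rim. I'll close on it now.

```bash
python3 -m crank '[0,0,0,0,0,0,0.4, 0,0,0,0,0,0,0.4, 0,0,0,0,0,0,0.4, 0,0,0,0,0,0,0.4, 0,0,0,0,0,0,0.4, 0,0,0,0,0,0,0.4]'; python3 -c "
from workcell import telemetry; s=telemetry.sense(); print(s['torque'],s['wrist_force'],s['qpos'])"
```

```text
clock: 17.57
position: [0.4849, 0.1282, 0.0788]
tool_rot: [[1.0, 0.0, 0.0], [0.0, -1.0, 0.0], [0.0, -0.0, -1.0]]
wrist_force: [-0.3, 0.5, 0.8]
gripper_width: 0.055
[-0.08499366 -0.01532458  0.06509536] [-0.320163    0.53481451  0.81710012] [-43.38350672   9.78595722  25.56585142 111.62076042  -4.88950746
  59.60823289 -15.65438143]
```

```bash
python3 -m crank '[0,0,0,0,0,0,0.2, 0,0,0,0,0,0,0, 0,0,0,0,0,0,0, 0,0,0,0,0,0,0]'; python3 -c "
from workcell import telemetry; s=telemetry.sense(); print(s['torque'],s['wrist_force'])"
```

```text
clock: 17.9
position: [0.4847, 0.1282, 0.0787]
tool_rot: [[1.0, 0.0, -0.0], [0.0, -1.0, 0.0], [-0.0, -0.0, -1.0]]
wrist_force: [-2.0, -0.6, 3.0]
gripper_width: 0.046
[-0.16352993  0.49585382  0.02290753] [-1.99568466 -0.59638201  3.01771061]
```

```bash
python3 -m crank '[0,0,0,0,0,-4,0, 0,0,0,0,0,-9,0, 0,0,0,0,0,-15,0, 0,0,0,0,0,-21,0, 0,0,0,0,0,-25,0, 0,0,0,0,0,-25,0]'; python3 -c "
from workcell import telemetry; s=telemetry.sense(); print(s['torque'],s['wrist_force'],s['qpos'])"
```

```text
clock: 18.4
position: [0.4844, 0.1284, 0.0787]
tool_rot: [[0.905, 0.426, -0.001], [0.426, -0.905, 0.0], [-0.001, -0.001, -1.0]]
wrist_force: [-4.2, 1.2, 4.6]
gripper_width: 0.046
[ 0.13823801  1.07091783 -0.01037972] [-4.17359934  1.19906428  4.61393125] [-41.14772269   9.69311375  23.07290914 111.5305208   -4.42922688
  59.65914589   9.07148986]
```

```bash
python3 -m crank '[0,0,0,0,0,-5,0, 0,0,0,0,0,-11,0, 0,0,0,0,0,-17,0]'
python3 - <<'E'
from h import *
s=telemetry.sense(); print(s['torque'],s['wrist_force'],s['qd'][-1])
im,d=get_image("scene"); cv2.imwrite("pics/s9.png",cv2.resize(im[130:260,200:330,::-1],None,fx=4.5,fy=4.5,interpolation=cv2.INTER_CUBIC))
E
```

```text
clock: 18.65
position: [0.4842, 0.1285, 0.0787]
tool_rot: [[0.742, 0.671, -0.001], [0.671, -0.742, 0.0], [-0.001, -0.001, -1.0]]
wrist_force: [-4.8, 0.5, 5.6]
gripper_width: 0.0461
[ 0.09760698  1.20002311 -0.34711001] [-4.77706703  0.51007087  5.59621142] 70.56981856997137
```

View pics/s9.png

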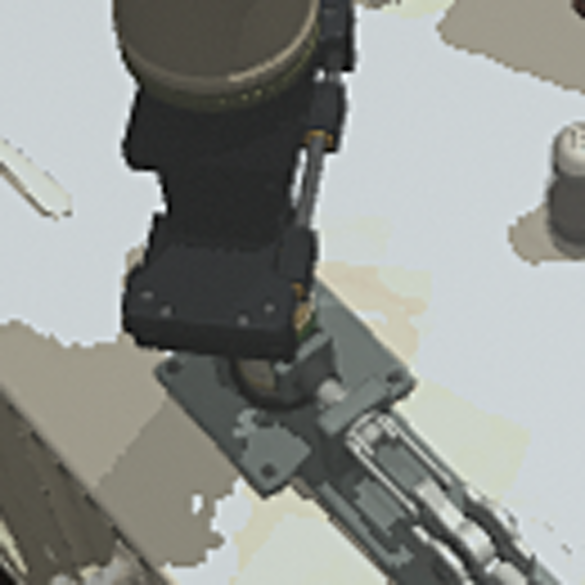

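Resisting torque is 0.35 N·m while turning, so the jar is held and the lid is turning. Continuing.

```bash
python3 -m crank '[0,0,0,0,0,-5,0, 0,0,0,0,0,-11,0, 0,0,0,0,0,-18,0, 0,0,0,0,0,-25,0, 0,0,0,0,0,-32,0, 0,0,0,0,0,-39,0, 0,0,0,0,0,-45,0, 0,0,0,0,0,-48.5,0]';  python3 - <<'E'
from h import *
s=telemetry.sense(); print(s['torque'],s['wrist_force'],s['qd'][-1])
E
python3 -m crank '[0,0,0,0,0,0,0, 0,0,0,0,0,0,0]'
```

```text
clock: 19.37
position: [0.4842, 0.1283, 0.0787]
tool_rot: [[-0.012, 1.0, -0.001], [1.0, 0.012, 0.0], [0.0, -0.001, -1.0]]
wrist_force: [-6.5, 0.2, 5.6]
gripper_width: 0.046
[ 0.08751579  1.2536669  -0.35394769] [-6.46202209  0.20234775  5.60279901] 37.112996270180886
clock: 19.53
position: [0.4842, 0.1284, 0.0787]
tool_rot: [[-0.007, 1.0, -0.001], [1.0, 0.007, 0.0], [0.0, -0.001, -1.0]]
wrist_force: [-5.2, 0.1, 5.8]
gripper_width: 0.0462
```

```bash
python3 -m crank '[0,0,0,0,0,0,0.7, 0,0,0,0,0,0,0.9, 0,0,0,0,0,0,1, 0,0,0,0,0,0,1, 0,0,0,0,0,0,1, 0,0,0,0,0,0,1]'; python3 -m crank '[0,0,-1,0,0,0,1, 0,0,-3,0,0,0,1, 0,0,-6,0,0,0,1, 0,0,-10,0,0,0,1, 0,0,-12,0,0,0,1, 0,0,-12,0,0,0,1]'
python3 - <<'E'
from h import *
plan([.482,-.187,.2],0)
E
```

```text
clock: 20.03
position: [0.4849, 0.1282, 0.0786]
tool_rot: [[-0.009, 1.0, 0.0], [1.0, 0.009, 0.0], [0.0, 0.0, -1.0]]
wrist_force: [-0.5, 0.7, 0.0]
gripper_width: 0.078
clock: 20.53
position: [0.4873, 0.1289, 0.2045]
tool_rot: [[-0.008, 1.0, 0.007], [1.0, 0.008, 0.004], [0.004, 0.007, -1.0]]
wrist_force: [0.4, 0.1, -0.2]
gripper_width: 0.0872
shift cm [-31.58  -0.79   0.33] rot [ 0.17 -0.5  90.48]
```

```bash
python3 -m crank '[-3,0,0,0,0,7,1, -6,0,0,0,0,14,1, -9,0,0,0,0,21,0.5, -12,0,0,0,0,28,0, -15,0,0,0,0,35,0, -18,0,0,0,0,42,0, -21,0,0,0,0,49,0, -24,0,0,0,0,56,0, -27,0,0,0,0,63,0, -30,0,0,0,0,70,0]'; python3 -m crank '[0,0,0,0,0,7,0, 0,0,0,0,0,14,0, 0,0,0,0,0,20,0, 0,0,0,0,0,20,0, 0,0,0,0,0,20,0]';python3 - <<'E'
from h import *
plan([.482,-.187,.07],0)
im,d=get_image("top"); cv2.imwrite("pics/t10.png",cv2.resize(im[190:300,230:460,::-1],None,fx=3.4,fy=3.4,interpolation=cv2.INTER_CUBIC))
W=cloud("top",d); L=W[(W[...,0]>.4)&(W[...,0]<.56)&(W[...,1]>.06)&(W[...,1]<.2)&(W[...,2]>.108)&(W[...,2]<.13)]
print(len(L),L.min(0),L.max(0),L.mean(0))
im,d=get_image("scene"); cv2.imwrite("pics/s10.png",cv2.resize(im[150:330,220:400,::-1],None,fx=3.3,fy=3.3,interpolation=cv2.INTER_CUBIC))
E
```

```text
clock: 21.37
position: [0.4872, -0.1733, 0.1991]
tool_rot: [[0.939, 0.345, 0.0], [0.345, -0.939, 0.0], [0.001, -0.0, -1.0]]
wrist_force: [0.4, 0.1, -0.1]
gripper_width: 0.0418
clock: 21.78
position: [0.4874, -0.1717, 0.1988]
tool_rot: [[1.0, 0.012, -0.0], [0.012, -1.0, 0.0], [-0.0, -0.0, -1.0]]
wrist_force: [0.2, -0.8, -0.2]
gripper_width: 0.0084
shift cm [-0.56  1.52 12.88] rot [-0.01  0.    0.71]
496 [0.46013059 0.10538266 0.10807149] [0.50799291 0.15160516 0.12442541] [0.48381304 0.12818571 0.11831436]
```

View pics/t10.png

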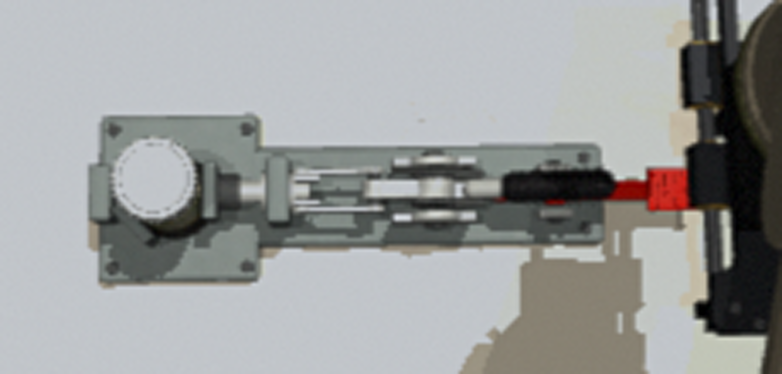

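View pics/s10.png

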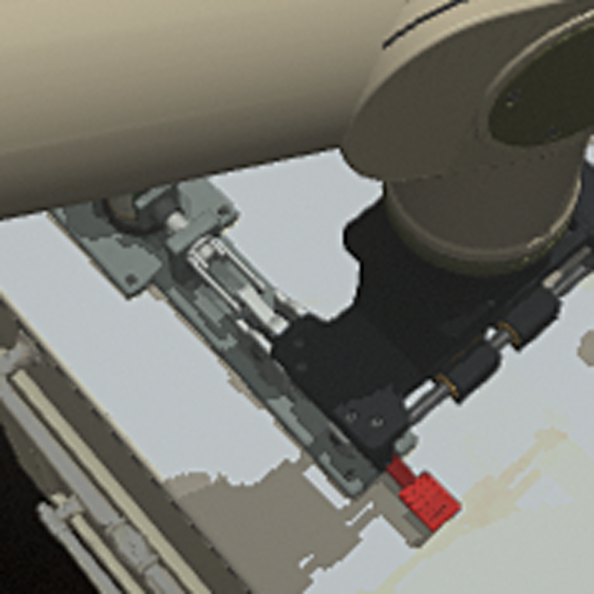

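```bash
python3 -m crank '[-0.5,1.5,0,0,0,0.7,0, -0.5,1.5,3,0,0,0.7,0, -0.5,1.5,6,0,0,0.7,0, -0.5,1.5,9,0,0,0.7,0, -0.5,1.5,12,0,0,0.7,0, -0.5,1.5,13.5,0,0,0.7,0, -0.5,1.5,13.5,0,0,0.7,0, -0.5,1.5,13.5,0,0,0.7,0]'
python3 - <<'E'
from h import *
plan([.482,-.187,.04],0)
im,d=get_image("top"); cv2.imwrite("pics/t11.png",cv2.resize(im[200:300,330:480,::-1],None,fx=5,fy=5,interpolation=cv2.INTER_CUBIC))
im,d=get_image("scene"); cv2.imwrite("pics/s11.png",cv2.resize(im[200:360,250:420,::-1],None,fx=3.3,fy=3.3,interpolation=cv2.INTER_CUBIC))
E
```

```text
clock: 22.55
position: [0.4821, -0.1875, 0.0637]
tool_rot: [[1.0, -0.003, -0.001], [-0.003, -1.0, -0.0], [-0.001, 0.0, -1.0]]
wrist_force: [0.4, -0.1, 0.7]
gripper_width: 0.0005
shift cm [-0.01 -0.05  2.37] rot [ 0.02  0.07 -0.17]
```

View pics/t11.png

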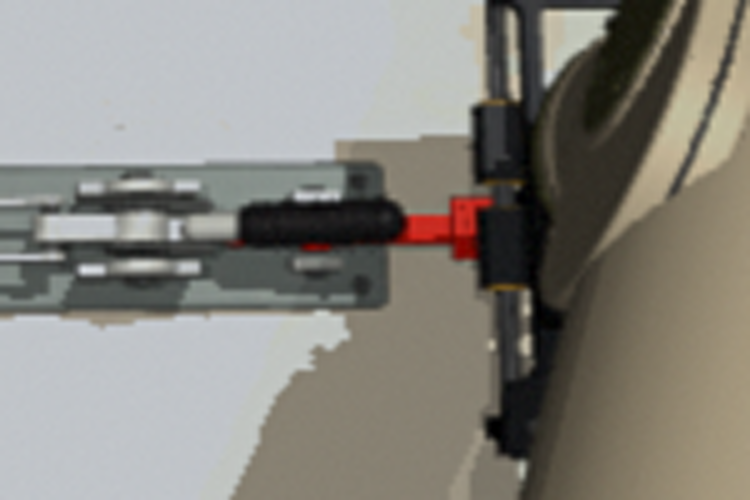

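View pics/s11.png

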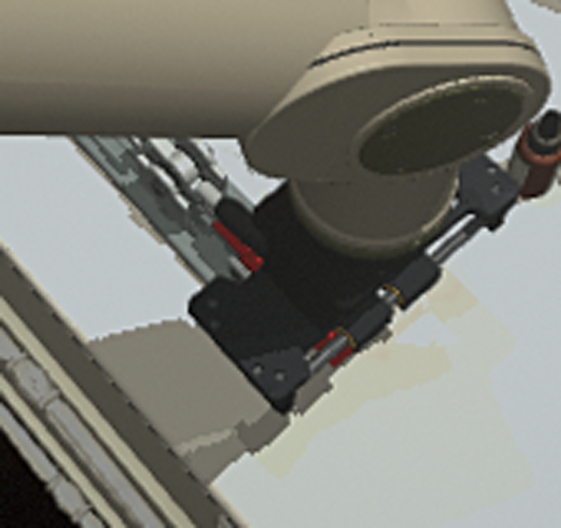

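```bash
python3 -m crank '[0,0.2,0.5,0,0,0,0, 0,0.2,1.2,0,0,0,0, 0,0.2,2,0,0,0,0, 0,0.2,2.2,0,0,0,0, 0,0.2,2.2,0,0,0,0]'; python3 -m crank '[0,0,0.2,0,0,0,0, 0,0,0.4,0,0,0,0, 0,0,0.4,0,0,0,0]'
```

```text
clock: 23.07
position: [0.482, -0.1887, 0.0408]
tool_rot: [[1.0, -0.003, -0.002], [-0.003, -1.0, 0.0], [-0.002, -0.0, -1.0]]
wrist_force: [0.1, -0.1, 0.2]
gripper_width: 0.0002
clock: 23.32
position: [0.4826, -0.1888, 0.0374]
tool_rot: [[1.0, -0.003, -0.0], [-0.003, -1.0, 0.0], [-0.0, -0.0, -1.0]]
wrist_force: [0.5, 0.6, -0.4]
gripper_width: 0.0002
```

```bash
python3 -m crank '[0,0,0.2,0,0,0,0, 0,0,0.4,0,0,0,0, 0,0,0.4,0,0,0,0]'
```

```text
clock: 23.57
position: [0.4825, -0.1887, 0.0333]
tool_rot: [[1.0, -0.003, -0.0], [-0.003, -1.0, 0.0], [-0.0, -0.0, -1.0]]
wrist_force: [-0.1, -0.4, 0.4]
gripper_width: 0.0002
```

```bash
python3 -m crank '[0,0,0.1,0,0,0,0, 0,0,0.3,0,0,0,0, 0,0,0.3,0,0,0,0]'
```

```text
clock: 23.82
position: [0.4825, -0.1888, 0.0303]
tool_rot: [[1.0, -0.003, -0.0], [-0.003, -1.0, 0.0], [-0.0, -0.0, -1.0]]
wrist_force: [0.5, 0.7, 0.5]
gripper_width: 0.0005
```

```bash
python3 -m crank '[0,0,0.1,0,0,0,0, 0,0,0.3,0,0,0,0, 0,0,0.3,0,0,0,0]'
```

```text
clock: 24.07
position: [0.4825, -0.1888, 0.0273]
tool_rot: [[1.0, -0.003, -0.0], [-0.003, -1.0, 0.0], [-0.0, -0.0, -1.0]]
wrist_force: [-0.8, 0.4, 0.3]
gripper_width: 0.0003
```

```bash
python3 -m crank '[0,0,0.1,0,0,0,0, 0,0,0.3,0,0,0,0, 0,0,0.3,0,0,0,0]'
```

```text
clock: 24.32
position: [0.4825, -0.1888, 0.0243]
tool_rot: [[1.0, -0.003, -0.0], [-0.003, -1.0, 0.0], [-0.0, -0.0, -1.0]]
wrist_force: [0.4, 0.1, -0.4]
gripper_width: 0.0007
```

```bash
python3 -m crank '[0,0,0.1,0,0,0,0, 0,0,0.3,0,0,0,0, 0,0,0.3,0,0,0,0]'
python3 - <<'E'
from h import *
im,d=get_image("top"); cv2.imwrite("pics/t12.png",cv2.resize(im[200:300,330:480,::-1],None,fx=5,fy=5,interpolation=cv2.INTER_CUBIC))
E
```

```text
clock: 24.57
position: [0.4825, -0.1888, 0.0213]
tool_rot: [[1.0, -0.003, -0.0], [-0.003, -1.0, 0.0], [-0.0, -0.0, -1.0]]
wrist_force: [-0.5, -0.1, -0.7]
gripper_width: 0.0005
```

View pics/t12.png

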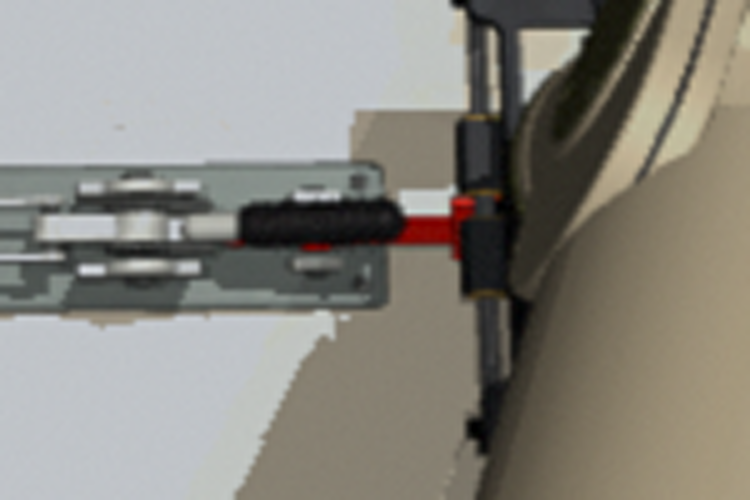

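So the real tips sit about 15–20 mm behind the reported TCP, and that also explains the handle readings. Continuing down.

```bash
python3 -m crank '[0,0,0.1,0,0,0,0, 0,0,0.3,0,0,0,0, 0,0,0.3,0,0,0,0]'
```

```text
clock: 24.87
position: [0.4825, -0.1888, 0.0183]
tool_rot: [[1.0, -0.003, -0.0], [-0.003, -1.0, 0.0], [-0.0, -0.0, -1.0]]
wrist_force: [-0.1, -0.3, -0.6]
gripper_width: 0.0005
```

```bash
python3 -m crank '[0,0,0.1,0,0,0,0, 0,0,0.3,0,0,0,0, 0,0,0.3,0,0,0,0]'
```

```text
clock: 25.12
position: [0.4825, -0.1887, 0.0153]
tool_rot: [[1.0, -0.003, -0.0], [-0.003, -1.0, 0.0], [-0.0, -0.0, -1.0]]
wrist_force: [0.1, 0.1, -0.8]
gripper_width: 0.0004
```

```bash
python3 -m crank '[0,0,0.1,0,0,0,0, 0,0,0.2,0,0,0,0, 0,0,0.2,0,0,0,0]'
```

```text
clock: 25.37
position: [0.4826, -0.1888, 0.0135]
tool_rot: [[1.0, -0.003, -0.0], [-0.003, -1.0, 0.0], [-0.0, -0.0, -1.0]]
wrist_force: [-0.4, 0.5, 0.6]
gripper_width: 0.0007
```

Run:
```python
from h import *
im,d=get_image("top"); W=cloud("top",d)
for r in range(236,262,4):
    print(r,[(c,np.round(W[r,c]*1000).astype(int).tolist(),im[r,c].tolist()) for c in range(416,434,3)])
im,d=get_image("scene"); s=telemetry.sense(); p,_=proj("scene",s["position"]); print(p,s["position"])
a=im[:,:,::-1].copy(); cv2.circle(a,tuple(int(x) for x in p),1,(0,255,0),-1); cv2.imwrite("pics/s13.png",cv2.resize(a[230:350,290:430],None,fx=4.5,fy=4.5,interpolation=cv2.INTER_NEAREST))
```

```text
236 [(416, [506, -162, 1], [138, 133, 120]), (419, [506, -168, 3], [129, 125, 113]), (422, [492, -151, 130], [22, 24, 25]), (425, [492, -157, 131], [23, 25, 27]), (428, [492, -162, 132], [22, 24, 25]), (431, [480, -146, 238], [32, 32, 21])]
240 [(416, [498, -163, -2], [192, 196, 193]), (419, [498, -169, 0], [177, 180, 173]), (422, [494, -169, 33], [101, 9, 0]), (425, [485, -158, 122], [46, 48, 47]), (428, [494, -181, 34], [52, 22, 20]), (431, [476, -152, 208], [14, 16, 9])]
244 [(416, [486, -157, 29], [129, 4, 0]), (419, [486, -162, 35], [123, 4, 2]), (422, [477, -151, 129], [44, 17, 19]), (425, [477, -156, 130], [24, 27, 29]), (428, [388, 28, 1085], [22, 24, 21]), (431, [470, -152, 205], [10, 11, 14])]
248 [(416, [478, -156, 34], [109, 31, 26]), (419, [478, -162, 32], [103, 26, 22]), (422, [470, -151, 123], [11, 16, 16]), (425, [469, -156, 131], [25, 26, 30]), (428, [469, -162, 129], [25, 25, 29]), (431, [463, -151, 207], [21, 17, 15])]
252 [(416, [472, -162, -4], [135, 128, 114]), (419, [472, -167, 1], [136, 130, 114]), (422, [462, -151, 126], [11, 12, 13]), (425, [462, -156, 128], [27, 27, 30]), (428, [462, -161, 131], [24, 26, 27]), (431, [441, -113, 394], [51, 48, 38])]
256 [(416, [463, -161, 0], [135, 129, 114]), (419, [464, -168, -4], [134, 127, 113]), (422, [455, -151, 120], [8, 12, 9]), (425, [454, -155, 130], [26, 26, 27]), (428, [454, -161, 131], [18, 17, 21]), (431, [435, -110, 407], [50, 46, 38])]
260 [(416, [455, -161, -1], [135, 128, 114]), (419, [455, -167, 0], [136, 130, 116]), (422, [455, -174, -2], [106, 100, 90]), (425, [447, -156, 125], [50, 48, 44]), (428, [447, -162, 123], [61, 58, 54]), (431, [442, -151, 203], [17, 18, 15])]
[351.41896934 306.60761696] [ 0.48259367 -0.18882349  0.01359682]
```

View pics/s13.png

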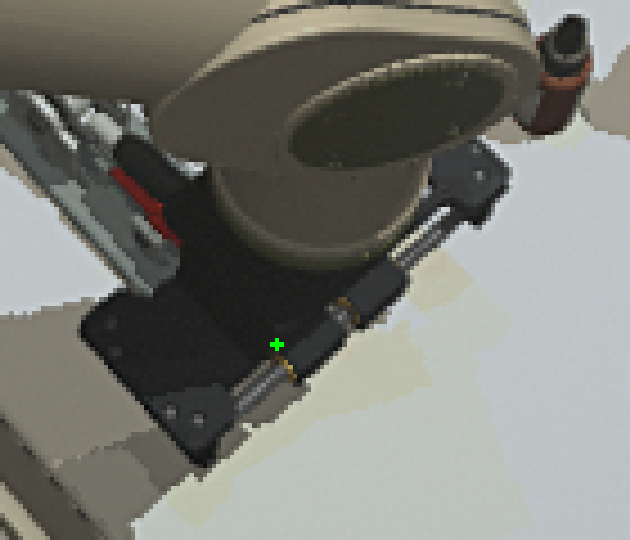

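```bash
python3 -m crank '[0,0,0.1,0,0,0,0, 0,0,0.2,0,0,0,0, 0,0,0.2,0,0,0,0]'
```

```text
clock: 25.72
position: [0.4828, -0.1889, 0.0117]
tool_rot: [[1.0, -0.003, 0.0], [-0.003, -1.0, 0.0], [0.0, -0.0, -1.0]]
wrist_force: [-0.4, -0.2, 2.1]
gripper_width: 0.0005
```

```bash
python3 -m crank '[0,0,0.1,0,0,0,0, 0,0,0.2,0,0,0,0, 0,0,0.2,0,0,0,0]'
```

```text
clock: 25.97
position: [0.4828, -0.189, 0.0097]
tool_rot: [[1.0, -0.003, 0.0], [-0.003, -1.0, -0.0], [0.0, 0.0, -1.0]]
wrist_force: [-0.4, -1.4, 3.3]
gripper_width: 0.0001
```

```bash
python3 -m crank '[0,0,0.1,0,0,0,0, 0,0,0.2,0,0,0,0, 0,0,0.2,0,0,0,0]'
```

```text
clock: 26.22
position: [0.4828, -0.1891, 0.0076]
tool_rot: [[1.0, -0.003, 0.0], [-0.003, -1.0, -0.0], [0.0, 0.0, -1.0]]
wrist_force: [-1.0, -1.3, 3.8]
gripper_width: 0.0004
```

```bash
python3 -m crank '[0,0,0.1,0,0,0,0, 0,0,0.2,0,0,0,0, 0,0,0.2,0,0,0,0]'
```

```text
clock: 26.47
position: [0.4828, -0.1891, 0.0057]
tool_rot: [[1.0, -0.003, 0.0], [-0.003, -1.0, -0.0], [0.0, 0.0, -1.0]]
wrist_force: [0.8, -2.7, 4.5]
gripper_width: 0.0005
```

```bash
python3 -m crank '[0,0,0.1,0,0,0,0, 0,0,0.2,0,0,0,0, 0,0,0.2,0,0,0,0]'
python3 - <<'E'
from h import *
im,d=get_image("top"); cv2.imwrite("pics/t14.png",cv2.resize(im[200:300,250:480,::-1],None,fx=3.4,fy=3.4,interpolation=cv2.INTER_CUBIC))
E
```

```text
clock: 26.72
position: [0.4828, -0.189, 0.0036]
tool_rot: [[1.0, -0.003, 0.0], [-0.003, -1.0, -0.0], [0.0, 0.0, -1.0]]
wrist_force: [0.2, -2.2, 3.4]
gripper_width: 0.0007
```

View pics/t14.png

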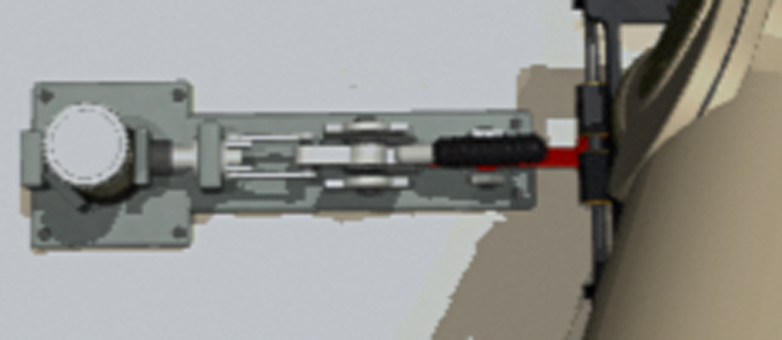

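```bash
python3 -m crank '[0,0,0.1,0,0,0,0, 0,0,0.2,0,0,0,0, 0,0,0.2,0,0,0,0]'
python3 - <<'E'
from h import *
im,d=get_image("top"); cv2.imwrite("pics/t15.png",cv2.resize(im[200:300,250:480,::-1],None,fx=3.4,fy=3.4,interpolation=cv2.INTER_CUBIC))
E
```

```text
clock: 27.02
position: [0.4827, -0.189, 0.0016]
tool_rot: [[1.0, -0.003, 0.0], [-0.003, -1.0, -0.0], [0.0, 0.0, -1.0]]
wrist_force: [1.0, -3.0, 4.5]
gripper_width: 0.0003
```

View pics/t15.png

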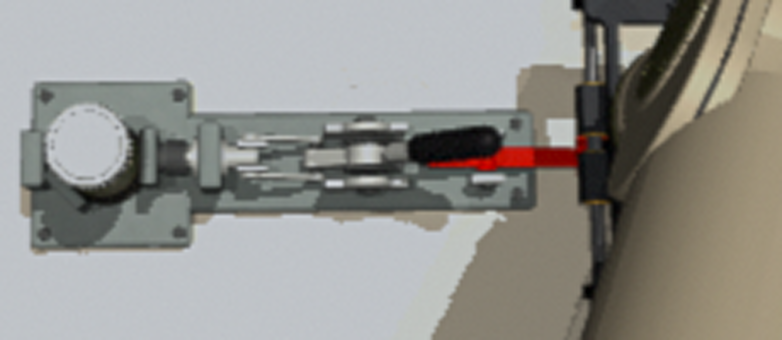

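The handle has flown up and the rod has retracted, so the clamp is open. I'll lift off and back away.

```bash
python3 -m crank '[0,0,-0.4,0,0,0,0, 0,0.3,-1,0,0,0,0, 0,0.8,-2,0,0,0,0, 0,1.5,-4,0,0,0,0, 0,2.5,-8,0,0,0,0, 0,3,-12,0,0,0,0, 0,4,-16,0,0,0,0, 0,4,-20,0,0,0,0, 0,4,-20,0,0,0,0, 0,4,-20,0,0,0,0]';python3 - <<'E'
from h import *
im,d=get_image("top"); cv2.imwrite("pics/t16.png",cv2.resize(im[100:300,230:480,::-1],None,fx=3.1,fy=2.9,interpolation=cv2.INTER_CUBIC))
W=cloud("top",d); L=W[(W[...,0]>.4)&(W[...,0]<.56)&(W[...,1]>.06)&(W[...,1]<.2)&(W[...,2]>.108)&(W[...,2]<.13)]
print(len(L),L.min(0),L.max(0),L.mean(0)); k=np.linalg.lstsq(np.c_[L[:,:2],np.ones(len(L))],L[:,2],rcond=None)[0]; print("tilt",k)
for t in ["salt_shaker","jigger"]:
    q=nets.spot_point(t,"top")[0]; u,v=q["position"][0]*640,q["position"][1]*400; print(t,u,v)
E
```

```text
clock: 27.9
position: [0.4832, -0.2295, 0.2043]
tool_rot: [[1.0, -0.004, 0.004], [-0.004, -1.0, 0.0], [0.004, -0.0, -1.0]]
wrist_force: [0.3, 0.2, -1.1]
gripper_width: 0.0003
500 [0.46001012 0.10380083 0.10825902] [0.50789027 0.15208121 0.1245063 ] [0.48341289 0.12756975 0.11828281]
tilt [0.01786781 0.01386625 0.10787637]
salt_shaker 298.11199999999997 161.08
jigger 386.17600000000004 150.0
```

View pics/t16.png

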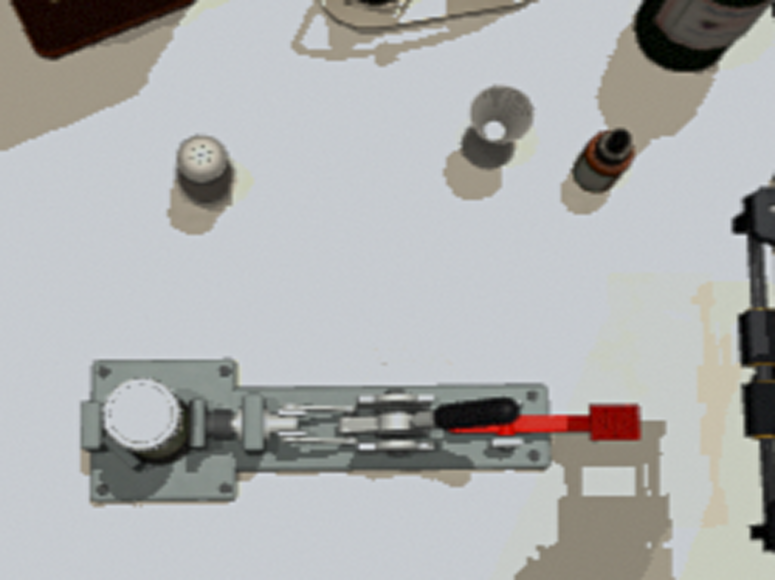

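```bash
python3 -c "
from workcell import finish_job; print(finish_job())"
```

```text
the job is handed in; nothing more can be done
None
```

I clamped the jar, turned the lid about a quarter turn anticlockwise, released the clamp and handed the job in. It took about 28 s of the 59 s allowed.

- **Clamping:** I pressed the handle down in small steps. The force peaked at about 12 N, then fell to zero as it went over centre. Pictures then showed it resting at roughly 14 degrees by itself, with the jaw against the jar. I made one light feel-check after that, with no measurable force on the handle.
- **Lid:** I turned it 90 degrees against about 0.35 N·m, which fits the lid turning on a held jar. I judged the angle from the gripper's rotation and that torque. I did not measure the lid angle itself.
- **Release:** I pressed the red pad down about 11 mm with at most about 4.5 N. The handle flew up and the pad came back after I let go.
- **Last picture:** The clamp was open and the jar stood upright with its lid on. The salt shaker and jigger were in place, and the arm was clear of everything.

**A check that disagreed:** the closed fingertips made contact about 20 mm further back than the reported tool point. I relied on felt contact and pictures, and set the grip on the lid lower to allow for it.

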